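# Tighten the strainer cover crosswise

## Task

Hand-tighten the four wing nuts on the strainer cover crosswise, each one followed by the one opposite it, in two passes: first turn every nut clockwise until it just bites on the gasket, then go round crosswise again and bring each to about 0.4 N m, which is about 0.4 rad (23 degrees) past the bite. Feel for the bite, never overtighten a nut, do not press hard on the cover, leave the other things on the bench alone, and let go at the end.

Things in the scene. Friction and masses are not known exactly. Their poses are not given: they have to be found in the camera images.
- strainer: grey round strainer housing fixed to the bench: foot plate 165 x 130 mm, body 136 mm across, flange 170 mm across at 68 mm height, a brass-capped pipe stub on each side to 109 mm from the centre along its y. Origin: centre of its underside. Four wing nuts stand on a circle of radius 62 mm round its z axis, at 45, 135, 225 and 315 degrees from its x axis
- cover: fixed aluminium cover, 170 mm across, top 80 mm above the bench, dome to 91; origin as strainer's. Nuts: the thread always drags with 0.22 N m, either way. Each bites after its own unseen 0.3 to 0.9 rad from the start; past it, torque grows by 0.45 N m per rad on top of the drag (at a stop the drag can mask it: read in slow turning). Released, it stays, up to 0.49 rad past the bite
- nut_a: steel wing nut, at 45 degrees from the strainer's x axis; opposite nut_c. Origin: centre of the hub's underside, on the axis, 84 mm above the bench; z up along the axis, x along the wings. Hub: cone 30 mm across, 12 high; wings: a straight bar 60 long (x), 12 thick (y), from 12 to 30 above the origin. Tightens clockwise from above; keeps its height. Thread and bite: see cover
- nut_b: steel wing nut, at 135 degrees from the strainer's x axis; opposite nut_d. Origin: centre of the hub's underside, on the axis, 84 mm above the bench; z up along the axis, x along the wings. Hub: cone 30 mm across, 12 high; wings: a straight bar 60 long (x), 12 thick (y), from 12 to 30 above the origin. Tightens clockwise from above; keeps its height. Thread and bite: see cover
- nut_c: steel wing nut, at 225 degrees from the strainer's x axis; opposite nut_a. Origin: centre of the hub's underside, on the axis, 84 mm above the bench; z up along the axis, x along the wings. Hub: cone 30 mm across, 12 high; wings: a straight bar 60 long (x), 12 thick (y), from 12 to 30 above the origin. Tightens clockwise from above; keeps its height. Thread and bite: see cover
- nut_d: steel wing nut, at 315 degrees from the strainer's x axis; opposite nut_b. Origin: centre of the hub's underside, on the axis, 84 mm above the bench; z up along the axis, x along the wings. Hub: cone 30 mm across, 12 high; wings: a straight bar 60 long (x), 12 thick (y), from 12 to 30 above the origin. Tightens clockwise from above; keeps its height. Thread and bite: see cover
- marker: bystander: black and white marker pen, 17 x 139 x 17 mm; to be left alone. Origin under its centre
- sealant_tube: bystander: white and green sealant tube lying, 43 x 158 x 32 mm; to be left alone. Origin under its centre
- oil_filter: bystander: blue spin-on oil filter, 66 across, standing, 79 high mm; to be left alone. Origin under its centre

How it is judged:
On the way, in this order (a step that is already met when the one before it is completed fails the run):
1. first pass: every nut bites on the gasket (at least 0.06 rad past the bite), not all are tight yet (contact force between each of nut_a, nut_b, nut_c, nut_d and cover above 1.8 N and not (contact force between each of nut_a, nut_b, nut_c, nut_d and cover above 7.5 N)), for 0.05 s.
2. second pass: every nut is tight (at least 0.25 rad past the bite) (contact force between each of nut_a, nut_b, nut_c, nut_d and cover above 7.5 N), for 0.1 s.
At the end, for the whole second after the job is handed in: all four nuts are tight, their torque above the thread's drag at least 0.11 N m (0.25 rad past the bite; target 0.4 rad), and stay so when released (all of step 2); the robot touches nothing.
It fails at once if a nut is overtightened (more than 0.65 rad past the bite, 0.51 N m in all) (contact force between any of nut_a, nut_b, nut_c, nut_d and cover above 19.5 N).
It fails at once if a nut is tightened 0.35 rad or more past the bite while another does not bite yet ((contact force between nut_a and cover above 10.5 N and contact force between any of nut_b, nut_c, nut_d and cover below 1 N) or (contact force between nut_b and cover above 10.5 N and contact force between any of nut_a, nut_c, nut_d and cover below 1 N) or (contact force between nut_c and cover above 10.5 N and contact force between any of nut_a, nut_b, nut_d and cover below 1 N) or (contact force between nut_d and cover above 10.5 N and contact force between any of nut_a, nut_b, nut_c and cover below 1 N)).
It fails at once if not crosswise: two neighbouring nuts bite while the two others do not, or two neighbours are tight while the two others are not ((contact force between each of nut_a, nut_b and cover above 2.5 N and contact force between each of nut_c, nut_d and cover below 0.5 N) or (contact force between each of nut_a, nut_b and cover above 9.5 N and contact force between each of nut_c, nut_d and cover below 5.5 N) or (contact force between each of nut_b, nut_c and cover above 2.5 N and contact force between each of nut_d, nut_a and cover below 0.5 N) or (contact force between each of nut_b, nut_c and cover above 9.5 N and contact force between each of nut_d, nut_a and cover below 5.5 N) or (contact force between each of nut_c, nut_d and cover above 2.5 N and contact force between each of nut_a, nut_b and cover below 0.5 N) or (contact force between each of nut_c, nut_d and cover above 9.5 N and contact force between each of nut_a, nut_b and cover below 5.5 N) or (contact force between each of nut_d, nut_a and cover above 2.5 N and contact force between each of nut_b, nut_c and cover below 0.5 N) or (contact force between each of nut_d, nut_a and cover above 9.5 N and contact force between each of nut_b, nut_c and cover below 5.5 N)).
It fails at once if the cover is pressed hard (over 20 N) (contact force between any of the fingers, the arm and cover above 20 N).
It fails at once if a bystander is moved more than 20 mm (distance of any of marker, sealant_tube, oil_filter from where it was at the start of the episode above 0.02 m).
It also fails if it takes over 72 s, if anything falls off the work surface, if the arm or the gripper's body presses on something with over 40 N, if the wrist force passes 120 N, or if a joint passes its speed limit or range.

## Robot

A 6-joint arm with a two-finger parallel gripper is mounted at the origin on a cart in front of the work surface, level with it; the furniture and walls round the work are solid. World frame = base frame: x ahead of the robot, y to its left, z up, the work surface at z = 0. Lengths are in m, angles in rad, forces in N, time in s.
With the tool pointing down it reaches from about 0.375 to 0.975 m from the base axis. Payload 3.8 kg.
Tool frame: the origin (TCP) lies between the finger pads; the fingertips stand robot.tip_extent ahead of it and the grasp point (between the pads) is the TCP (robot.tip_extent is the distance from the TCP to the fingertips, in m); z points along the fingers, y is the direction in which the jaws open and shut (so a half turn about z gives the same grasp; the last joint's range is limited). The gripper opens to 88 mm and grips with 3 to 60 N. Pads are 18 mm wide; open, the fingers measure 123 mm over their backs; the gripper's body (75 mm by 187 mm) begins 45 mm behind the grasp point.
Start: joints at [1.152, 0.264, 1.604, -0, 1.274, -0.037], TCP at [0.251, 0.626, 0.258] pointing down, gripper open.
Joint ranges: [-2.63, 2.63], [-0.94, 2.18], [0.31, 2.57], [-1.31, 4.45], [0, 2.66], [-2.55, 2.55]. Speed limits (rad/s): [2.57, 2.57, 3.14, 3.14, 3.14, 3.14].

## Interface

Orientations are given as a unit quaternion [w, x, y, z].
In Python, from workcell import telemetry, viewer, robot, nets gives the robot as it stands.
- The arm moves only by the shell command python3 -m creep 'ROWS'. ROWS is JSON, a list of rows, each a list of 7 numbers: the shift along the tool's x, y, z in mm, then the turn, a rotation vector about the tool's x, y, z in rad, then the closure, from 0 (fully open) to 1 (shut). In form: [[x, y, z, ax, ay, az, hand], ...]. A call has exactly 8 rows; each row shifts and turns the commanded pose from where the row before left it, along the tool's axes as they then stand; what a row does not reach is not made up. A row lasts 1/12 s, in which the tool goes at most 41.7 mm and 7.16 degrees, less where a joint would pass 70% of its speed; a pose out of reach is approached as far as the arm can. A call with a gripper value outside its range is refused whole. The fingers move at their own pace and stop on an object; the grip force is fixed at half the most. Time passes only in rows, so rows that do not move let the fingers close, or fill a call up. It gives the time, the measured TCP pose, the force and the opening at its end, in the units of the state.
- telemetry.sense(): the state, without advancing time (a new reading comes with each control period).
- viewer.capture(name): name is "scene" or "top" or "wrist"; returns a dict with "color" (384x512x3 uint8, red, green, blue), "intrinsics" (3x3 intrinsics, pixels), "T" (4x4, takes a point from camera to world coordinates); the wrist camera has in their place "tool_from_camera" (4x4, takes a point from camera to tool coordinates, whose origin is the TCP and whose axes are the flange's). Camera axes: x right, y down, z forward; pixel columns grow to the right and rows downward; lengths in m; the calibration is good to about 2 mm. A picture is of the moment at which its call begins: read the wrist's pose just before it. There is no depth.
- robot.hand_in(): hands the job in, once; it reports no verdict.
Trained networks look in a picture, given as the dict that the camera call returned (one of the last four; its "shot" number tells which), for a name from the list of things; names that differ only in an ending like _2 or _b are one class to them, and where a whole thing is asked for, a point or a joint stands for the part that bears it (a point fixed in the world has none). Each returns a list of dicts, best first, with "score" (0 to 1); they miss things now and then, are a little off and sometimes report something else, mostly with a low value. They report only what shows in the picture. A call takes as long as a camera call.
- nets.boxes_of(thing, picture): "position" ([column, row] in pixels, amid what is visible of it).
- nets.trace(thing, picture): "region" (384x512 bool, what is visible of it) and "position" ([column, row] in pixels, amid what is visible of it).
- nets.mark_of(thing, picture): "position" ([column, row] in pixels: a listed point, or the origin of a listed thing).
The state is a dict: "time": time; "joints": joint angles; "qd": joint speeds; "joint_torque": joint torques, N m; "tcp_pos": TCP position; "orientation": TCP orientation; "force": force on the tool from outside, world axes, zero at the start; "wrist_torque": the same for the moment, N m; "grip_width": finger opening in m.
Only numpy, scipy, OpenCV 4.12 (cv2) and the standard library are available. Lean on these libraries where they do the work, as an engineer would, in place of code of your own. Each camera call takes 0.05 s, during which the arm holds its last target. There are 200 camera calls.

## Working session

There is one attempt and no reset: what is moved stays moved. The work goes in short steps, Python scripts to look and compute and a shell command to move; the robot and the scene stay as the last step left them, time stands still between calls to the robot, and variables do not carry over. Pictures are saved under pics/ and viewed, about 8 in all and at most 12, crops included, and the job is handed in when it is done.

```bash
ls; mkdir -p pics; python3 - <<'E'
from workcell import telemetry, viewer, robot, nets
import cv2, numpy as np
s=telemetry.sense()
print({k:np.round(v,3).tolist() for k,v in s.items()}, robot.tip_extent)
ims=[]
for n in ("top","scene"):
    p=viewer.capture(n); ims.append(p["color"])
    print(n,np.round(p["intrinsics"],1).tolist(),np.round(p["T"],4).tolist())
    for t in ("strainer","cover","nut_a","marker","sealant_tube","oil_filter"):
        print(t,[(np.round(d["position"]).tolist(),round(d["score"],2)) for d in nets.mark_of(t,p)][:6])
    cv2.imwrite(f"pics/{n}0.png",p["color"][:,:,::-1])
E
```

```text
pics
{'time': 0.0, 'joints': [1.152, 0.265, 1.605, 0.0, 1.274, -0.037], 'qd': [0.002, -0.0, 0.001, 0.0, 0.001, 0.0], 'joint_torque': [-0.001, -50.212, -35.687, 0.073, 0.029, -0.0], 'tcp_pos': [0.251, 0.626, 0.256], 'orientation': [-0.0, 0.19, 0.982, -0.001], 'force': [0.131, 0.36, -0.01], 'wrist_torque': [-0.017, -0.016, -0.012], 'grip_width': 0.088} 0.019
top [[390.9, 0.0, 253.7], [0.0, 390.9, 189.7], [0.0, 0.0, 1.0]] [[0.0065, -0.9961, 0.0879, 0.4484], [-1.0, -0.0064, 0.0013, 0.2395], [-0.0007, -0.0879, -0.9961, 1.0294], [0.0, 0.0, 0.0, 1.0]]
strainer [([246.0, 214.0], 0.74), ([223.0, 218.0], 0.73)]
cover [([223.0, 218.0], 0.85), ([197.0, 222.0], 0.6)]
nut_a [([199.0, 223.0], 0.76), ([227.0, 244.0], 0.71), ([248.0, 212.0], 0.64), ([218.0, 194.0], 0.51)]
marker [([140.0, 182.0], 0.56)]
sealant_tube [([268.0, 129.0], 0.92)]
oil_filter [([351.0, 137.0], 0.97)]
scene [[409.5, 0.0, 254.5], [0.0, 409.5, 188.7], [0.0, 0.0, 1.0]] [[0.8893, -0.3351, 0.3112, 0.1922], [-0.4572, -0.6657, 0.5898, -0.4536], [0.0095, -0.6668, -0.7452, 0.965], [0.0, 0.0, 0.0, 1.0]]
strainer [([214.0, 200.0], 0.67)]
cover [([214.0, 200.0], 0.72)]
nut_a [([200.0, 172.0], 0.63), ([231.0, 173.0], 0.57), ([213.0, 200.0], 0.53), ([194.0, 193.0], 0.49), ([226.0, 197.0], 0.47)]
marker [([215.0, 145.0], 0.53)]
sealant_tube [([303.0, 201.0], 0.88)]
oil_filter [([340.0, 254.0], 0.91)]
```

```bash
python3 -c "
import cv2,numpy as np
a=cv2.imread('pics/top0.png');cv2.imwrite('pics/top0b.png',cv2.resize(a,(800,600),interpolation=cv2.INTER_CUBIC))"
```

```text
(no output)
```

View pics/top0b.png

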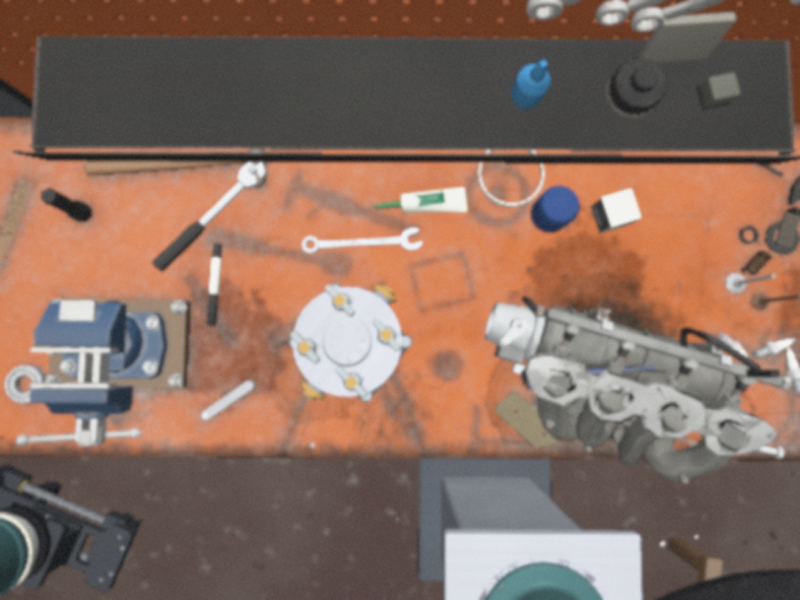

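View pics/scene0.png

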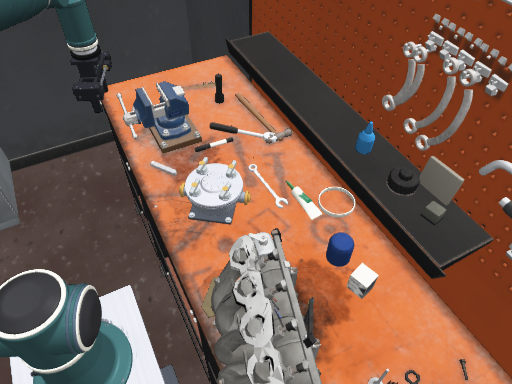

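The top view shows the strainer near (348,340) in the enlarged image, with its nuts at about (388,335), (340,300), (305,347) and (353,383). The brass caps at (385,292) and (312,390) give the direction of its y axis. The marker, tube and filter are clear of it.

```bash
cat > h.py <<'E'
from workcell import telemetry, viewer, robot, nets
import cv2, numpy as np
from scipy.spatial.transform import Rotation as R
def toolT(s=None):
    s=s or telemetry.sense(); q=s["orientation"]
    T=np.eye(4); T[:3,:3]=R.from_quat([q[1],q[2],q[3],q[0]]).as_matrix(); T[:3,3]=s["tcp_pos"]; return T
def px2w(px,p,T,z):
    d=T[:3,:3]@np.linalg.solve(p["intrinsics"],[px[0],px[1],1.]); o=T[:3,3]
    return o+d*(z-o[2])/d[2]
def go(x,y,z,yaw=None):
    "tool-frame shift (mm) and az to reach; yaw = world angle of tool x axis"
    T=toolT(); d=T[:3,:3].T@(np.array([x,y,z])-T[:3,3])*1e3
    a=np.arctan2(T[1,0],T[0,0]); out=dict(shift=np.round(d,1).tolist(),yaw=round(a,3))
    if yaw is not None:
        t=(yaw-a+np.pi/2)%np.pi-np.pi/2; out["az"]=round(-t,3)
        out["rotvec_to_down"]=np.round((R.from_matrix(T[:3,:3]).inv()*R.from_matrix([[np.cos(a),np.sin(a),0],[np.sin(a),-np.cos(a),0],[0,0,-1]])).as_rotvec(),4).tolist()
    return out
E
python3 - <<'E'
from h import *
p=viewer.capture("top")
for q in ([223,218],):print("cover",px2w(q,p,np.array(p["T"]),0.0),px2w(q,p,np.array(p["T"]),0.085))
nn=[px2w(q,p,np.array(p["T"]),0.084) for q in ([199,223],[227,244],[248,212],[218,194])]
print(np.round(nn,4),np.mean(nn,0))
w=viewer.capture("wrist"); print(np.round(w["tool_from_camera"],4).tolist(),w["intrinsics"])
c=np.mean(nn,0); print(go(c[0],c[1],0.256,0.0), c)
print(telemetry.sense()["time"])
E
```

```text
cover [0.46408796 0.32102749 0.        ] [0.46278878 0.31429685 0.085     ]
[[0.4504 0.3721 0.084 ]
 [0.4007 0.3039 0.084 ]
 [0.4777 0.2542 0.084 ]
 [0.5208 0.3273 0.084 ]] [0.46237943 0.31436553 0.084     ]
[[0.0008, -0.9658, -0.2594, 0.0654], [1.0, 0.001, -0.0006, -0.0004], [0.0008, -0.2594, 0.9658, -0.1278], [0.0, 0.0, 0.0, 1.0]] [[266.96213874   0.         255.91111541]
 [  0.         266.96213874 193.46612161]
 [  0.           0.           1.        ]]
{'shift': [-312.0, -211.0, 1.7], 'yaw': np.float64(2.76), 'az': np.float64(-0.382), 'rotvec_to_down': [0.0, -0.0, -0.0]} [0.46237943 0.31436553 0.084     ]
0.8
```

```bash
python3 -m creep '[[-26,-17.6,0,0,0,0,0.5],[-26,-17.6,0,0,0,0,0.5],[-26,-17.6,0,0,0,0,0.5],[-26,-17.6,0,0,0,0,0.5],[-26,-17.6,0,0,0,0,0.5],[-26,-17.6,0,0,0,0,0.5],[-26,-17.6,0,0,0,0,0.5],[-26,-17.6,0,0,0,0,0.5]]'; python3 -m creep '[[-26,-17.6,0,0,0,0,0.5],[-26,-17.6,0,0,0,0,0.5],[-26,-17.6,0,0,0,0,0.5],[-26,-17.6,0,0,0,0,0.5],[0,0,0,0,0,0,0.5],[0,0,0,0,0,0,0.5],[0,0,0,0,0,0,0.5],[0,0,0,0,0,0,0.5]]'
python3 - <<'E'
from h import *
s=telemetry.sense(); T=toolT(s); w=viewer.capture("wrist"); C=T@np.array(w["tool_from_camera"])
cv2.imwrite("pics/w1.png",cv2.resize(w["color"],(800,600),interpolation=cv2.INTER_CUBIC)[:,:,::-1])
np.savez("w1.npz",c=w["color"],K=w["intrinsics"],C=C)
print(s["joints"],s["tcp_pos"],s["orientation"],s["grip_width"],s["wrist_torque"],s["time"])
m=nets.mark_of("nut_a",w); t=nets.trace("nut_a",w)
for d in m: print("mark",d["score"],d["position"],px2w(d["position"],w,C,0.084))
for i,d in enumerate(t):
    r=d["region"].astype(np.uint8); ys,xs=np.nonzero(r)
    pts=np.array([px2w(q,w,C,0.105)[:2] for q in zip(xs,ys)]); mu=pts.mean(0); ev,V=np.linalg.eigh(np.cov((pts-mu).T)); v=V[:,1]
    print("trace",round(d["score"],2),d["position"],mu,np.sqrt(ev),"yaw",np.arctan2(v[1],v[0])%np.pi,len(xs))
    np.save(f"r{i}.npy",r)
for t in ("cover","strainer"):
  for d in nets.mark_of(t,w): print(t,d["score"],d["position"],px2w(d["position"],w,C,0.0))
E
```

```text
time: 1.47
tcp_pos: [0.3927, 0.4169, 0.2579]
orientation: [0.0, 0.19, 0.982, 0.0]
force: [-0.1, -0.1, -1.3]
grip_width: 0.0443
time: 2.13
tcp_pos: [0.4618, 0.315, 0.2577]
orientation: [-0.0, 0.189, 0.982, 0.0]
force: [0.2, -0.2, -1.1]
grip_width: 0.0442
[ 5.53806251e-01  4.50452820e-02  1.85474299e+00  5.82015727e-04
  1.24174181e+00 -6.36241516e-01] [0.46179515 0.31503707 0.25774867] [-1.63527837e-04  1.89318749e-01  9.81915645e-01  2.23789205e-04] 0.04416124755916724 [-0.0342003   0.01082415  0.04681411] 2.1333
mark 0.94 [304.4, 155.7] [0.45534004 0.37591162 0.084     ]
mark 0.86 [214.4, 208.3] [0.4746299  0.25630252 0.084     ]
mark 0.74 [285.5, 225.0] [0.52584837 0.32738748 0.084     ]
mark 0.67 [226.9, 134.0] [0.40101049 0.3043156  0.084     ]
trace 0.95 [224.9, 135.3] [0.40085494 0.30722789] [0.00603473 0.01505622] yaw 0.8409094214033314 1022
trace 0.91 [214.3, 211.7] [0.47043697 0.25669887] [0.00773671 0.01511732] yaw 0.6882071707667561 1024
trace 0.91 [283.2, 225.2] [0.51581697 0.32276858] [0.00761402 0.010138  ] yaw 0.7642567838694134 626
trace 0.66 [307.2, 156.2] [0.45219707 0.37750896] [0.00583964 0.01541231] yaw 0.7254939987904958 949
cover 0.88 [256.3, 169.1] [0.46290464 0.31463183 0.        ]
strainer 0.57 [256.8, 168.4] [0.46221696 0.31569153 0.        ]
```

View pics/w1.png

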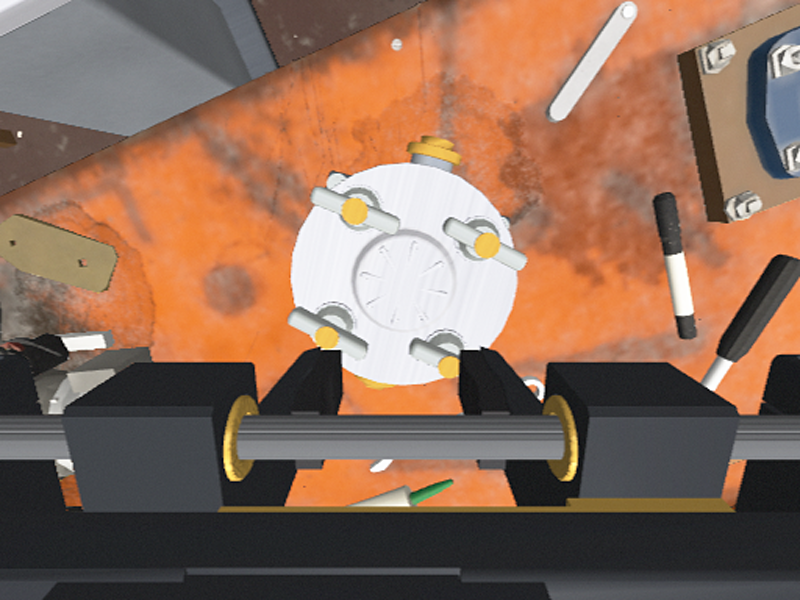

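The wrist view shows all four nuts, with their brass tips at (354,211), (487,245), (448,366) and (327,338). The wings run roughly parallel to each other. Next I fit the circle and the wing yaws.

```bash
python3 - <<'E'
from h import *
from scipy.optimize import least_squares
z=np.load("w1.npz"); im,K,C=z["c"],z["K"],z["C"]; p={"intrinsics":K}
hsv=cv2.cvtColor(im,cv2.COLOR_RGB2HSV)
m=((hsv[...,0]>16)&(hsv[...,0]<28)&(hsv[...,1]>130)&(hsv[...,2]>150)).astype(np.uint8)
n,l,st,ce=cv2.connectedComponentsWithStats(m)
g=np.array([[354,211],[487,245],[448,366],[327,338]])*.64
dots=[]
for q in g:
    i=min((i for i in range(1,n) if st[i,4]>20),key=lambda i:np.hypot(*(ce[i]-q))); dots.append(ce[i]); print(ce[i],st[i])
dots=np.array(dots)
# strainer phases: order in image around
def f(v):
    r=[]
    for i,q in enumerate(dots):
        w=px2w(q,p,C,v[3]); a=v[2]+i*s*np.pi/2
        r+=[w[0]-v[0]-.062*np.cos(a),w[1]-v[1]-.062*np.sin(a)]
    return r
w0=px2w(dots[0],p,C,.115); c0=[.463,.315]
for s in(1,-1):
    o=least_squares(f,[*c0,np.arctan2(w0[1]-c0[1],w0[0]-c0[0]),.115]); print(s,o.x,np.abs(o.fun).max())
    if np.abs(o.fun).max()<.01: best=(s,o.x)
s,v=best
iC=np.linalg.inv(C)
def proj(P):
    P=np.c_[P,np.ones(len(P))]@iC.T; u=P[:,:3]@K.T; return u[:,:2]/u[:,2:]
gray=cv2.GaussianBlur(cv2.cvtColor(im,cv2.COLOR_RGB2GRAY),(0,0),.8).astype(float)
gm=np.hypot(cv2.Sobel(gray,6,1,0),cv2.Sobel(gray,6,0,1))
big=cv2.resize(im,None,fx=4,fy=4,interpolation=cv2.INTER_CUBIC)[:,:,::-1].copy()
t=np.linspace(-.028,.028,60)
for i in range(4):
    a=v[2]+i*s*np.pi/2; c=np.array([v[0]+.062*np.cos(a),v[1]+.062*np.sin(a)])
    best=(0,)
    for y in np.arange(0,np.pi,.01):
      for dx in np.arange(-.003,.0031,.001):
       for dy in np.arange(-.003,.0031,.001):
        e=np.array([np.cos(y),np.sin(y)]); nn=np.array([-e[1],e[0]]); sc=0
        for sg in(-1,1):
            P=c+[dx,dy]+t[:,None]*e+sg*.006*nn; u=proj(np.c_[P,np.full(60,.114)]).astype(np.float32)
            sc+=np.sqrt(cv2.remap(gm.astype(np.float32),u[:,0],u[:,1],1)).mean()
        if sc>best[0]: best=(sc,y,dx,dy,e,nn)
    print("nut",i,np.round(c,4),"phi",round(a,3),"yaw",round(best[1],3),best[2:4],round(best[0],1))
    e,nn=best[4:]; cc=c+best[2:4]
    P=[cc+sx*.03*e+sy*.006*nn for sx,sy in((1,1),(1,-1),(-1,-1),(-1,1))]
    u=proj(np.c_[P,[.114]*4])*4+1.5; cv2.polylines(big,[u.astype(int)],True,(0,0,255),1)
cv2.imwrite("pics/fit1.png",big[360:1000,720:1360][:600])
E
```

```text
[226.61904762 134.70952381] [219 127  16  17 210]
[311.35384615 156.60512821] [304 149  16  16 195]
[287.30519481 234.45454545] [281 228  13  14 154]
[208.61077844 215.65868263] [202 209  15  14 167]
1 [ 0.40091965  0.33897051 -3.01771512  0.38564254] 0.061547017815836935
-1 [ 0.46273201  0.31700902 -2.98644315  0.11531386] 6.230973067304461e-05
nut 0 [0.4015 0.3074] phi -2.986 yaw 0.8 (np.float64(0.002), np.float64(0.0)) 19.6
nut 1 [0.4532 0.3783] phi -4.557 yaw 0.71 (np.float64(-0.001), np.float64(-0.001)) 19.9
nut 2 [0.524  0.3266] phi -6.128 yaw 2.8 (np.float64(0.001), np.float64(0.0)) 25.3
nut 3 [0.4723 0.2558] phi -7.699 yaw 0.66 (np.float64(0.001), np.float64(0.001)) 24.8
```

View pics/fit1.png

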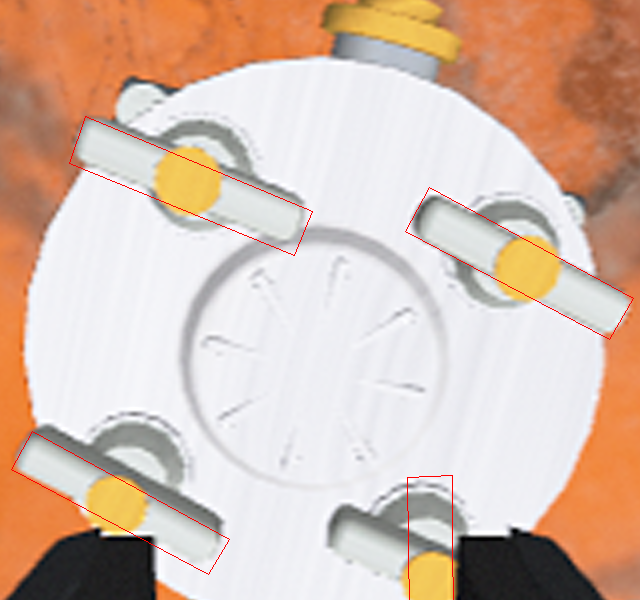

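The fit is very good, with a 0.06 mm residual and the centre at (0.4627, 0.3170). The overlay matches three of the nuts. On the partly hidden one at the bottom right the wings lie parallel to the others, so its yaw is about 0.73. Now I rotate and descend over the cover centre.

```bash
cat >> h.py <<'E'
N=np.array([[.4015,.3074],[.4532,.3783],[.5240,.3266],[.4723,.2558]]); Y=np.array([.80,.71,.73,.66])+np.pi
def plan(i,z,yaw=None):
    s=telemetry.sense(); T=toolT(s); a=np.arctan2(T[1,0],T[0,0])
    y=Y[i] if yaw is None else yaw
    d=T[:3,:3].T@(np.array([*N[i],z])-T[:3,3])*1e3
    az=-((y-a+np.pi)%(2*np.pi)-np.pi)
    print("nut",i,"shift",np.round(d,1).tolist(),"yaw",round(a%(2*np.pi),4),"az",round(az,4),"j6",round(s["joints"][5],3),"F",np.round(s["force"],1),"M",np.round(s["wrist_torque"],3),"t",round(s["time"],2),"w",round(s["grip_width"],4))
E
python3 -m creep '[[0,0,10.7,0,0,-0.118,0.5],[0,0,10.7,0,0,-0.118,0.5],[0,0,10.7,0,0,-0.118,0.5],[0,0,10.7,0,0,-0.118,0.5],[0,0,10.7,0,0,-0.118,0.5],[0,0,10.7,0,0,-0.118,0.5],[0,0,10.7,0,0,-0.118,0.5],[0,0,10.7,0,0,-0.118,0.5]]' >/dev/null; python3 -m creep '[[0,0,10.7,0,0,-0.118,0.5],[0,0,10.7,0,0,-0.118,0.5],[0,0,0,0,0,0,0.5],[0,0,0,0,0,0,0.5],[0,0,0,0,0,0,0.5],[0,0,0,0,0,0,0.5],[0,0,0,0,0,0,0.5],[0,0,0,0,0,0,0.5]]'
python3 -c "
from h import *
plan(0,.115);plan(1,.115);plan(2,.115);plan(3,.115)"
```

```text
time: 3.72
tcp_pos: [0.4628, 0.3144, 0.1515]
orientation: [0.001, -0.388, 0.922, 0.0]
force: [-0.8, 0.2, -0.9]
grip_width: 0.0442
nut 0 shift [47.9, 38.9, 36.4] yaw 3.939 az -0.0026 j6 -1.816 F [-0.8  0.2 -0.9] M [ 0.08   0.096 -0.031] t 3.72 w 0.0442
nut 1 shift [-39.0, 51.5, 36.6] yaw 3.939 az 0.0874 j6 -1.816 F [-0.8  0.2 -0.9] M [ 0.08   0.096 -0.031] t 3.72 w 0.0442
nut 2 shift [-51.4, -35.3, 36.6] yaw 3.939 az 0.0674 j6 -1.816 F [-0.8  0.2 -0.9] M [ 0.08   0.096 -0.031] t 3.72 w 0.0442
nut 3 shift [35.3, -47.8, 36.5] yaw 3.939 az 0.1374 j6 -1.816 F [-0.8  0.2 -0.9] M [ 0.08   0.096 -0.031] t 3.72 w 0.0442
```

```bash
python3 -m creep '[[16,13,0,0,0,0,0.5],[16,13,0,0,0,0,0.5],[16,13,0,0,0,0,0.5],[0,0,0,0,0,0,0.5],[0,0,12,0,0,0,0.5],[0,0,12,0,0,0,0.5],[0,0,12,0,0,0,0.5],[0,0,0,0,0,0,0.5]]'
python3 -m creep '[[0,0,0,0,0,0,0.5],[0,0,0,0,0,0,0.5],[0,0,0,0,0,0,0.5],[0,0,0,0,0,0,0.5],[0,0,0,0,0,0,0.5],[0,0,0,0,0,0,0.5],[0,0,0,0,0,0,0.5],[0,0,0,0,0,0,0.5]]' >/dev/null
python3 -c "
from h import *
plan(0,.115)
w=viewer.capture('wrist'); cv2.imwrite('pics/w2.png',w['color'][:,:,::-1])"
```

```text
time: 4.38
tcp_pos: [0.3997, 0.3057, 0.1111]
orientation: [-0.003, -0.388, 0.922, -0.001]
force: [-0.8, -1.1, 0.0]
grip_width: 0.0441
nut 0 shift [-0.6, -0.1, -0.1] yaw 3.9398 az -0.0018 j6 -1.765 F [-0.2 -0.6 -0.2] M [0.05  0.079 0.032] t 5.05 w 0.044
```

View pics/w2.png

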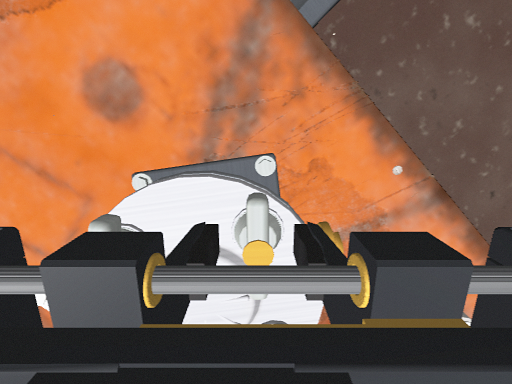

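The bar stands upright, centred between the fingers at column 257. Now I close and turn through the free part.

```bash
python3 -m creep '[[-0.5,0,0,0,0,0,1],[0,0,0,0,0,0,1],[0,0,0,0,0,0,1],[0,0,0,0,0,0,1],[0,0,0,0,0,0,1],[0,0,0,0,0,0,1],[0,0,0,0,0,0,1],[0,0,0,0,0,0,1]]' >/dev/null; python3 -c "
from h import *
plan(0,.115)"
python3 -m creep '[[0,0,0,0,0,0.02,1],[0,0,0,0,0,0.02,1],[0,0,0,0,0,0.02,1],[0,0,0,0,0,0.02,1],[0,0,0,0,0,0.02,1],[0,0,0,0,0,0.02,1],[0,0,0,0,0,0.02,1],[0,0,0,0,0,0.02,1]]' >/dev/null; python3 -c "
from h import *
plan(0,.115)"
python3 -m creep '[[0,0,0,0,0,0.01,1],[0,0,0,0,0,0.01,1],[0,0,0,0,0,0.01,1],[0,0,0,0,0,0.01,1],[0,0,0,0,0,0.01,1],[0,0,0,0,0,0.01,1],[0,0,0,0,0,0.01,1],[0,0,0,0,0,0.01,1]]' >/dev/null; python3 -c "
from h import *
plan(0,.115)"
```

```text
nut 0 shift [0.3, -1.0, 0.4] yaw 3.9399 az -0.0017 j6 -1.765 F [-3.5  4.6  5. ] M [0.528 0.681 0.187] t 5.77 w 0.0122
nut 0 shift [0.1, -1.0, 0.4] yaw 3.779 az -0.1626 j6 -1.604 F [-4.6  3.2  5.4] M [0.556 0.588 0.183] t 6.43 w 0.0121
nut 0 shift [0.1, -1.0, 0.4] yaw 3.6995 az -0.2421 j6 -1.524 F [-3.5  3.5  4.3] M [0.546 0.633 0.217] t 7.1 w 0.0119
```

```bash
cat >m.py <<'E'
import sys
from h import *
plan(int(sys.argv[1]),.115)
E
python3 -m creep '[[0,0.5,0,0,0,0.01,1],[0,0.5,0,0,0,0.01,1],[0,0,0,0,0,0.01,1],[0,0,0,0,0,0.01,1],[0,0,0,0,0,0.01,1],[0,0,0,0,0,0.01,1],[0,0,0,0,0,0.01,1],[0,0,0,0,0,0.01,1]]' >/dev/null; python3 m.py 0
python3 -m creep '[[0,0,0,0,0,0.01,1],[0,0,0,0,0,0.01,1],[0,0,0,0,0,0.01,1],[0,0,0,0,0,0.01,1],[0,0,0,0,0,0.01,1],[0,0,0,0,0,0.01,1],[0,0,0,0,0,0.01,1],[0,0,0,0,0,0.01,1]]' >/dev/null; python3 m.py 0
python3 -m creep '[[0,0,0,0,0,0.01,1],[0,0,0,0,0,0.01,1],[0,0,0,0,0,0.01,1],[0,0,0,0,0,0.01,1],[0,0,0,0,0,0.01,1],[0,0,0,0,0,0.01,1],[0,0,0,0,0,0.01,1],[0,0,0,0,0,0.01,1]]' >/dev/null; python3 m.py 0
```

```text
nut 0 shift [-0.0, -1.1, 0.4] yaw 3.6198 az -0.3218 j6 -1.442 F [-3.   0.1  5.7] M [0.174 0.38  0.246] t 7.77 w 0.0117
nut 0 shift [-0.1, -1.1, 0.4] yaw 3.5397 az -0.4019 j6 -1.362 F [-2.6  0.3  5.9] M [0.112 0.39  0.212] t 8.43 w 0.0117
nut 0 shift [-0.1, -1.0, 0.4] yaw 3.4597 az -0.4819 j6 -1.282 F [-1.8  0.3  5.3] M [0.069 0.382 0.256] t 9.1 w 0.0114
```

```bash
sed -i 's/^plan/s=telemetry.sense(); print("tau6",round(s["joint_torque"][5],3),end=" "); plan/' m.py
python3 -m creep '[[0,0,0,0,0,0.01,1],[0,0,0,0,0,0.01,1],[0,0,0,0,0,0.01,1],[0,0,0,0,0,0.01,1],[0,0,0,0,0,0.01,1],[0,0,0,0,0,0.01,1],[0,0,0,0,0,0.01,1],[0,0,0,0,0,0.01,1]]' >/dev/null; python3 m.py 0
python3 -m creep '[[0,0,0,0,0,0.005,1],[0,0,0,0,0,0.005,1],[0,0,0,0,0,0.005,1],[0,0,0,0,0,0.005,1],[0,0,0,0,0,0.005,1],[0,0,0,0,0,0.005,1],[0,0,0,0,0,0.005,1],[0,0,0,0,0,0.005,1]]' >/dev/null; python3 m.py 0
```

```text
tau6 0.096 nut 0 shift [-0.3, -1.0, 0.4] yaw 3.3798 az -0.5618 j6 -1.202 F [-2.5  0.3  5.5] M [0.073 0.385 0.23 ] t 9.77 w 0.0119
tau6 0.158 nut 0 shift [-0.3, -1.0, 0.4] yaw 3.34 az -0.6016 j6 -1.162 F [-1.9  1.   5.9] M [0.038 0.406 0.259] t 10.43 w 0.0119
```

```bash

python3 -m creep '[[0,0,0,0,0,0.01,1],[0,0,0,0,0,0.01,1],[0,0,0,0,0,0.01,1],[0,0,0,0,0,0.01,1],[0,0,0,0,0,0.01,1],[0,0,0,0,0,0.01,1],[0,0,0,0,0,0.01,1],[0,0,0,0,0,0.01,1]]' >/dev/null; python3 m.py 0
python3 -m creep '[[0,0,0,0,0,0.006,1],[0,0,0,0,0,0.006,1],[0,0,0,0,0,0.006,1],[0,0,0,0,0,0.006,1],[0,0,0,0,0,0.006,1],[0,0,0,0,0,0.006,1],[0,0,0,0,0,0.006,1],[0,0,0,0,0,0.006,1]]' >/dev/null; python3 m.py 0
```

```text
tau6 0.096 nut 0 shift [-0.4, -1.0, 0.4] yaw 3.2597 az -0.6819 j6 -1.082 F [-2.7 -0.4  5.9] M [0.046 0.34  0.238] t 11.1 w 0.0118
tau6 0.152 nut 0 shift [-0.4, -0.9, 0.4] yaw 3.212 az -0.7296 j6 -1.034 F [-2.3  0.5  6. ] M [0.047 0.38  0.248] t 11.77 w 0.0118
```

```bash

python3 -m creep '[[0,0,0,0,0,0.01,1],[0,0,0,0,0,0.01,1],[0,0,0,0,0,0.01,1],[0,0,0,0,0,0.01,1],[0,0,0,0,0,0.01,1],[0,0,0,0,0,0.01,1],[0,0,0,0,0,0.01,1],[0,0,0,0,0,0.01,1]]' >/dev/null; python3 m.py 0
python3 -m creep '[[0,0,0,0,0,0.01,1],[0,0,0,0,0,0.01,1],[0,0,0,0,0,0.01,1],[0,0,0,0,0,0.01,1],[0,0,0,0,0,0.01,1],[0,0,0,0,0,0.01,1],[0,0,0,0,0,0.01,1],[0,0,0,0,0,0.01,1]]' >/dev/null; python3 m.py 0
```

```text
tau6 0.129 nut 0 shift [-0.5, -0.9, 0.4] yaw 3.1318 az -0.8098 j6 -0.954 F [-1.9 -0.1  6.2] M [0.07  0.421 0.255] t 12.43 w 0.0118
tau6 0.158 nut 0 shift [-0.6, -0.8, 0.4] yaw 3.0519 az -0.8897 j6 -0.874 F [-2.3  0.4  4.8] M [-0.014  0.392  0.275] t 13.1 w 0.0117
```

```bash

python3 -m creep '[[0,0,0,0,0,0.01,1],[0,0,0,0,0,0.01,1],[0,0,0,0,0,0.01,1],[0,0,0,0,0,0.01,1],[0,0,0,0,0,0.01,1],[0,0,0,0,0,0.01,1],[0,0,0,0,0,0.01,1],[0,0,0,0,0,0.01,1]]' >/dev/null; python3 m.py 0
python3 -m creep '[[0,0,0,0,0,0,0.5],[0,0,0,0,0,0,0.5],[0,0,0,0,0,0,0.5],[0,0,-10,0,0,0,0.5],[0,0,-13,0,0,0,0.5],[0,0,-13,0,0,0,0.5],[0,0,0,0,0,0,0.5],[0,0,0,0,0,0,0.5]]' >/dev/null; python3 -c "
from h import *
plan(0,.15); plan(2,.15)"
```

```text
tau6 0.188 nut 0 shift [-0.6, -0.8, 0.4] yaw 2.972 az -0.9696 j6 -0.794 F [-1.9 -0.   4.9] M [0.049 0.383 0.252] t 13.77 w 0.0118
nut 0 shift [-0.3, -1.1, 1.7] yaw 2.9717 az -0.9699 j6 -0.795 F [-0.3 -0.1 -0.3] M [ 0.007 -0.02   0.013] t 14.43 w 0.0439
nut 2 shift [-117.8, 38.5, 1.9] yaw 2.9717 az -0.8999 j6 -0.795 F [-0.3 -0.1 -0.3] M [ 0.007 -0.02   0.013] t 14.43 w 0.0439
```

```bash
sed -i 's/^N=np.array(\(.*\)); Y/N=np.array(\1)+[-.0005,.0009]; Y/' h.py
python3 -m creep '[[-29.3,9.8,0,0,0,0,0.5],[-29.3,9.8,0,0,0,0,0.5],[-29.3,9.8,0,0,0,0,0.5],[-29.3,9.8,0,0,0,0,0.5],[0,0,0,0,0,-0.1125,0.5],[0,0,0,0,0,-0.1125,0.5],[0,0,0,0,0,-0.1125,0.5],[0,0,0,0,0,-0.1125,0.5]]' >/dev/null; python3 m.py 2
python3 -m creep '[[0,0,0,0,0,-0.1125,0.5],[0,0,0,0,0,-0.1125,0.5],[0,0,6,0,0,-0.1125,0.5],[0,0,6,0,0,-0.1125,0.5],[0,0,0,0,0,0,0.5],[0,0,0,0,0,0,0.5],[0,0,0,0,0,0,0.5],[0,0,0,0,0,0,0.5]]' >/dev/null; python3 m.py 2
python3 - <<'E'
from h import *
s=telemetry.sense(); T=toolT(s); w=viewer.capture("wrist"); C=T@np.array(w["tool_from_camera"])
big=cv2.resize(w["color"],(800,600))[:,:,::-1].copy()
iC=np.linalg.inv(C)
for i in range(4):
    e=np.array([np.cos(Y[i]),np.sin(Y[i])]); nn=np.array([-e[1],e[0]])
    P=np.array([[*(N[i]+sx*.03*e+sy*.006*nn),.114,1] for sx,sy in((1,1),(1,-1),(-1,-1),(-1,1))])
    u=(P@iC.T)[:,:3]@w["intrinsics"].T; u=u[:,:2]/u[:,2:]*1.5625
    cv2.polylines(big,[u.astype(int)],True,(0,0,255),1)
cv2.imwrite("pics/w3.png",big)
E
```

```text
tau6 1.412 nut 2 shift [-1.4, 0.7, 34.0] yaw 3.427 az -0.4446 j6 -1.338 F [-0.3  0.   0.6] M [ 0.065  0.015 -0.008] t 15.1 w 0.0439
tau6 0.02 nut 2 shift [-0.7, -0.1, 23.8] yaw 3.8699 az -0.0017 j6 -1.781 F [-0.6  0.3  0.3] M [ 0.053  0.    -0.022] t 15.77 w 0.0444
```

View pics/w3.png

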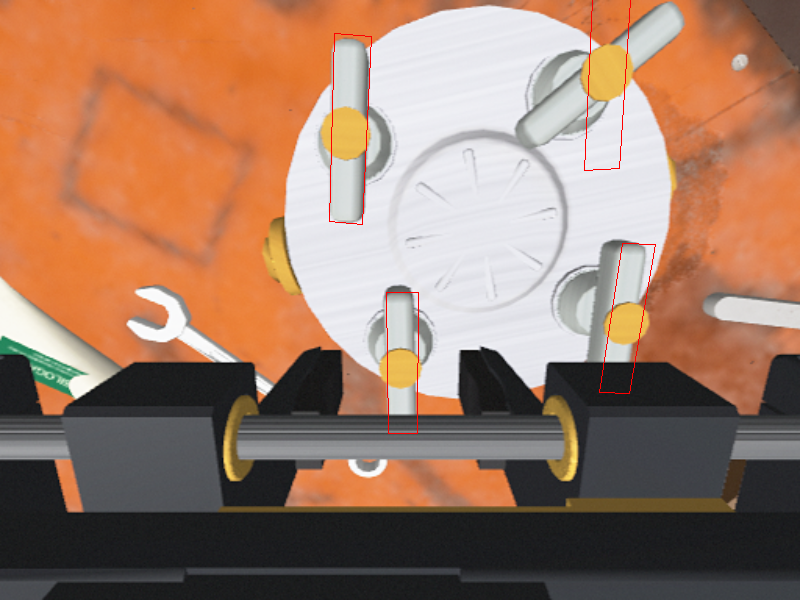

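The overlay sits on nut 2, and nut 0 shows its turn. The joint-6 torque plus about 1.05·qd gives a clean drag reading of 0.22, so I use that from here on.

```bash
cat >m.py <<'E'
import sys
from h import *
i=int(sys.argv[1]); s=telemetry.sense(); x=s["joint_torque"][5]+1.05*s["qd"][5]
print("X",round(x,3),"tau6",round(s["joint_torque"][5],3),"qd",round(s["qd"][5],3),end=" "); plan(i,.115)
E
python3 -m creep '[[-0.7,0,8,0,0,0,0.5],[0,0,8,0,0,0,0.5],[0,0,8,0,0,0,0.5],[0,0,0,0,0,0,0.6],[0,0,0,0,0,0,1],[0,0,0,0,0,0,1],[0,0,0,0,0,0,1],[0,0,0,0,0,0,1]]' >/dev/null; python3 m.py 2
python3 -m creep '[[0,0,0,0,0,0,1],[0,0,0,0,0,0,1],[0,0,0,0,0,0.03,1],[0,0,0,0,0,0.04,1],[0,0,0,0,0,0.04,1],[0,0,0,0,0,0.04,1],[0,0,0,0,0,0.04,1],[0,0,0,0,0,0.03,1]]' >/dev/null; python3 m.py 2
python3 -m creep '[[0,0,0,0,0,0.012,1],[0,0,0,0,0,0.012,1],[0,0,0,0,0,0.012,1],[0,0,0,0,0,0.012,1],[0,0,0,0,0,0.012,1],[0,0,0,0,0,0.012,1],[0,0,0,0,0,0.012,1],[0,0,0,0,0,0.012,1]]' >/dev/null; python3 m.py 2
```

```text
X 0.001 tau6 0.001 qd -0.0 nut 2 shift [0.6, 0.1, 0.5] yaw 3.8717 az 0.0001 j6 -1.782 F [-0.9 -0.  -0.7] M [0.036 0.052 0.031] t 16.48 w 0.0129
X 0.303 tau6 -0.06 qd 0.346 nut 2 shift [0.5, -0.0, 0.5] yaw 3.6505 az -0.2211 j6 -1.561 F [ 0.4 -0.3  3.5] M [ 0.033 -0.032  0.233] t 17.15 w 0.0119
X 0.221 tau6 0.071 qd 0.143 nut 2 shift [0.6, 0.0, 0.5] yaw 3.5551 az -0.3165 j6 -1.465 F [ 0.5 -1.2  5.5] M [ 0.035 -0.054  0.274] t 17.82 w 0.0118
```

```bash

python3 -m creep '[[0,0,0,0,0,0.012,1],[0,0,0,0,0,0.012,1],[0,0,0,0,0,0.012,1],[0,0,0,0,0,0.012,1],[0,0,0,0,0,0.012,1],[0,0,0,0,0,0.012,1],[0,0,0,0,0,0.012,1],[0,0,0,0,0,0.012,1]]' >/dev/null; python3 m.py 2
python3 -m creep '[[0,0,0,0,0,0.012,1],[0,0,0,0,0,0.012,1],[0,0,0,0,0,0.012,1],[0,0,0,0,0,0.012,1],[0,0,0,0,0,0.012,1],[0,0,0,0,0,0.012,1],[0,0,0,0,0,0.012,1],[0,0,0,0,0,0.012,1]]' >/dev/null; python3 m.py 2
```

```text
X 0.221 tau6 0.071 qd 0.142 nut 2 shift [0.6, 0.0, 0.5] yaw 3.4591 az -0.4125 j6 -1.369 F [ 1.2 -0.4  5.3] M [-0.061 -0.091  0.186] t 18.48 w 0.0118
X 0.221 tau6 0.071 qd 0.143 nut 2 shift [0.6, 0.0, 0.5] yaw 3.3631 az -0.5085 j6 -1.273 F [ 0.1 -0.5  5.3] M [-0.106 -0.078  0.242] t 19.15 w 0.012
```

```bash

python3 -m creep '[[0,0,0,0,0,0.012,1],[0,0,0,0,0,0.012,1],[0,0,0,0,0,0.012,1],[0,0,0,0,0,0.012,1],[0,0,0,0,0,0.012,1],[0,0,0,0,0,0.012,1],[0,0,0,0,0,0.012,1],[0,0,0,0,0,0.012,1]]' >/dev/null; python3 m.py 2
python3 -m creep '[[0,0,0,0,0,0.012,1],[0,0,0,0,0,0.012,1],[0,0,0,0,0,0.012,1],[0,0,0,0,0,0.012,1],[0,0,0,0,0,0.012,1],[0,0,0,0,0,0.012,1],[0,0,0,0,0,0.012,1],[0,0,0,0,0,0.012,1]]' >/dev/null; python3 m.py 2
```

```text
X 0.22 tau6 0.072 qd 0.142 nut 2 shift [0.5, 0.1, 0.4] yaw 3.2671 az -0.6045 j6 -1.177 F [ 1.5 -1.5  5.5] M [-0.128 -0.112  0.203] t 19.82 w 0.0116
X 0.235 tau6 0.088 qd 0.14 nut 2 shift [0.6, 0.0, 0.5] yaw 3.1712 az -0.7004 j6 -1.082 F [ 0.3 -0.6  5.3] M [-0.178 -0.062  0.245] t 20.48 w 0.0119
```

```bash

python3 -m creep '[[0,0,0,0,0,0.012,1],[0,0,0,0,0,0.012,1],[0,0,0,0,0,0.012,1],[0,0,0,0,0,0.012,1],[0,0,0,0,0,0.012,1],[0,0,0,0,0,0.012,1],[0,0,0,0,0,0.012,1],[0,0,0,0,0,0.012,1]]' >/dev/null; python3 m.py 2
python3 -m creep '[[0,0,0,0,0,0,0.5],[0,0,0,0,0,0,0.5],[0,0,0,0,0,0,0.5],[0,0,-10,0,0,0,0.5],[0,0,-11,0,0,0,0.5],[0,0,-11,0,0,0,0.5],[0,0,0,0,0,0,0.5],[0,0,0,0,0,0,0.5]]' >/dev/null; python3 m.py 1
```

```text
X 0.272 tau6 0.122 qd 0.143 nut 2 shift [0.6, 0.1, 0.5] yaw 3.0753 az -0.7963 j6 -0.986 F [ 0.1 -2.2  5.8] M [-0.183 -0.066  0.247] t 21.15 w 0.0119
X 0.002 tau6 0.0 qd 0.001 nut 1 shift [75.0, 46.2, 33.5] yaw 3.0757 az -0.7758 j6 -0.986 F [-0.2  0.2 -0.3] M [ 0.006 -0.026  0.052] t 21.82 w 0.044
```

```bash

python3 -m creep '[[25,15.4,0,0,0,0,0.5],[25,15.4,0,0,0,0,0.5],[25,15.4,0,0,0,0,0.5],[0,0,0,0,0,-0.1166,0.5],[0,0,0,0,0,-0.1166,0.5],[0,0,0,0,0,-0.1166,0.5],[0,0,0,0,0,-0.1166,0.5],[0,0,0,0,0,-0.1166,0.5]]' >/dev/null
python3 -m creep '[[0,0,0,0,0,-0.1166,0.5],[0,0,6,0,0,-0.1166,0.5],[0,0,6,0,0,0,0.5],[0,0,0,0,0,0,0.5],[0,0,0,0,0,0,0.5],[0,0,0,0,0,0,0.5],[0,0,0,0,0,0,0.5],[0,0,0,0,0,0,0.5]]' >/dev/null; python3 m.py 1
python3 - <<'E'
from h import *
w=viewer.capture("wrist"); cv2.imwrite("pics/w4.png",w["color"][:,:,::-1])
E
```

```text
X 0.008 tau6 0.011 qd -0.003 nut 1 shift [-1.0, -0.2, 20.0] yaw 3.8911 az 0.0395 j6 -1.665 F [-0.2  0.9  0.7] M [ 0.091  0.021 -0.007] t 23.15 w 0.0441
```

View pics/w4.png

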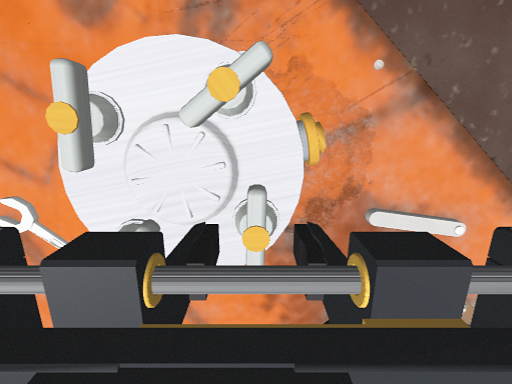

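The bar of nut 1 stands upright at column 256, between the fingers. I descend, close and turn.

```bash

python3 -m creep '[[-1,0,7,0,0,0,0.5],[0,0,7,0,0,0,0.5],[0,0,6,0,0,0,0.5],[0,0,0,0,0,0,0.6],[0,0,0,0,0,0,1],[0,0,0,0,0,0,1],[0,0,0,0,0,0,1],[0,0,0,0,0,0,1]]' >/dev/null; python3 m.py 1
python3 -m creep '[[0,0,0,0,0,0,1],[0,0,0,0,0,0,1],[0,0,0,0,0,0.03,1],[0,0,0,0,0,0.04,1],[0,0,0,0,0,0.04,1],[0,0,0,0,0,0.04,1],[0,0,0,0,0,0.04,1],[0,0,0,0,0,0.03,1]]' >/dev/null; python3 m.py 1
python3 -m creep '[[0,0,0,0,0,0.012,1],[0,0,0,0,0,0.012,1],[0,0,0,0,0,0.012,1],[0,0,0,0,0,0.012,1],[0,0,0,0,0,0.012,1],[0,0,0,0,0,0.012,1],[0,0,0,0,0,0.012,1],[0,0,0,0,0,0.012,1]]' >/dev/null; python3 m.py 1
python3 -m creep '[[0,0,0,0,0,0.012,1],[0,0,0,0,0,0.012,1],[0,0,0,0,0,0.012,1],[0,0,0,0,0,0.012,1],[0,0,0,0,0,0.012,1],[0,0,0,0,0,0.012,1],[0,0,0,0,0,0.012,1],[0,0,0,0,0,0.012,1]]' >/dev/null; python3 m.py 1
```

```text
X 0.002 tau6 0.001 qd 0.001 nut 1 shift [0.4, -0.2, 0.5] yaw 3.8919 az 0.0403 j6 -1.666 F [-0.   0.3 -0.2] M [0.002 0.02  0.006] t 23.87 w 0.013
X 0.305 tau6 -0.057 qd 0.344 nut 1 shift [0.4, -0.0, 0.5] yaw 3.671 az -0.1806 j6 -1.444 F [-0.  -2.   3.1] M [-0.068 -0.141  0.249] t 24.53 w 0.0121
X 0.224 tau6 0.073 qd 0.144 nut 1 shift [0.3, -0.0, 0.5] yaw 3.5756 az -0.276 j6 -1.349 F [ 1.2 -1.8  5.4] M [-0.202 -0.202  0.14 ] t 25.2 w 0.0118
X 0.222 tau6 0.073 qd 0.142 nut 1 shift [0.3, -0.0, 0.5] yaw 3.4796 az -0.372 j6 -1.253 F [ 1.5 -1.7  4.9] M [-0.267 -0.217  0.193] t 25.87 w 0.0115
```

```bash

python3 -m creep '[[0,0,0,0,0,0.012,1],[0,0,0,0,0,0.012,1],[0,0,0,0,0,0.012,1],[0,0,0,0,0,0.012,1],[0,0,0,0,0,0.012,1],[0,0,0,0,0,0.012,1],[0,0,0,0,0,0.012,1],[0,0,0,0,0,0.012,1]]' >/dev/null; python3 m.py 1
python3 -m creep '[[0,0,0,0,0,0.012,1],[0,0,0,0,0,0.012,1],[0,0,0,0,0,0.012,1],[0,0,0,0,0,0.012,1],[0,0,0,0,0,0.012,1],[0,0,0,0,0,0.012,1],[0,0,0,0,0,0.012,1],[0,0,0,0,0,0.012,1]]' >/dev/null; python3 m.py 1
```

```text
X 0.224 tau6 0.073 qd 0.144 nut 1 shift [0.3, -0.0, 0.4] yaw 3.3836 az -0.468 j6 -1.157 F [ 1.8 -2.1  5.4] M [-0.318 -0.215  0.227] t 26.53 w 0.0116
X 0.224 tau6 0.073 qd 0.144 nut 1 shift [0.4, 0.0, 0.5] yaw 3.2876 az -0.564 j6 -1.061 F [ 0.8 -3.3  5.9] M [-0.343 -0.346  0.229] t 27.2 w 0.0119
```

```bash

python3 -m creep '[[0,0,0,0,0,0.012,1],[0,0,0,0,0,0.012,1],[0,0,0,0,0,0.012,1],[0,0,0,0,0,0.012,1],[0,0,0,0,0,0.012,1],[0,0,0,0,0,0.012,1],[0,0,0,0,0,0.012,1],[0,0,0,0,0,0.012,1]]' >/dev/null; python3 m.py 1
python3 -m creep '[[0,0,0,0,0,0.012,1],[0,0,0,0,0,0.012,1],[0,0,0,0,0,0.012,1],[0,0,0,0,0,0.012,1],[0,0,0,0,0,0.012,1],[0,0,0,0,0,0.012,1],[0,0,0,0,0,0.012,1],[0,0,0,0,0,0.012,1]]' >/dev/null; python3 m.py 1
```

```text
X 0.254 tau6 0.103 qd 0.144 nut 1 shift [0.4, 0.0, 0.5] yaw 3.1917 az -0.6599 j6 -0.965 F [ 2.  -2.5  6.3] M [-0.35  -0.217  0.247] t 27.87 w 0.0119
X 0.288 tau6 0.137 qd 0.144 nut 1 shift [0.4, 0.1, 0.4] yaw 3.0958 az -0.7558 j6 -0.869 F [ 1.3 -2.1  6.1] M [-0.364 -0.279  0.295] t 28.53 w 0.0115
```

```bash

python3 -m creep '[[0,0,0,0,0,0,0.5],[0,0,0,0,0,0,0.5],[0,0,0,0,0,0,0.5],[0,0,-10,0,0,0,0.5],[0,0,-11,0,0,0,0.5],[0,0,-11,0,0,0,0.5],[0,0,0,0,0,0,0.5],[0,0,0,0,0,0,0.5]]' >/dev/null; python3 m.py 3
```

```text
X 0.002 tau6 0.0 qd 0.001 nut 3 shift [-24.1, -122.4, 33.3] yaw 3.0961 az -0.7055 j6 -0.87 F [-0.1 -0.5  0.5] M [0.035 0.04  0.021] t 29.2 w 0.044
```

```bash

python3 -m creep '[[-6,-30.6,0,0,0,0,0.5],[-6,-30.6,0,0,0,0,0.5],[-6,-30.6,0,0,0,0,0.5],[-6,-30.6,0,0,0,0,0.5],[0,0,0,0,0,-0.1176,0.5],[0,0,0,0,0,-0.1176,0.5],[0,0,0,0,0,-0.1176,0.5],[0,0,0,0,0,-0.1176,0.5]]' >/dev/null
python3 -m creep '[[0,0,0,0,0,-0.1176,0.5],[0,0,6,0,0,-0.1176,0.5],[0,0,6,0,0,0,0.5],[0,0,0,0,0,0,0.5],[0,0,0,0,0,0,0.5],[0,0,0,0,0,0,0.5],[0,0,0,0,0,0,0.5],[0,0,0,0,0,0,0.5]]' >/dev/null; python3 m.py 3
```

```text
X 0.007 tau6 0.011 qd -0.004 nut 3 shift [-1.1, 0.0, 20.0] yaw 3.8009 az -0.0007 j6 -1.779 F [-0.5  0.1 -0.3] M [ 0.1    0.006 -0.009] t 30.53 w 0.0441
```

```bash

python3 -m creep '[[-0.5,0,7,0,0,0,0.5],[0,0,7,0,0,0,0.5],[0,0,6,0,0,0,0.5],[0,0,0,0,0,0,0.6],[0,0,0,0,0,0,1],[0,0,0,0,0,0,1],[0,0,0,0,0,0,1],[0,0,0,0,0,0,1]]' >/dev/null; python3 m.py 3
python3 -m creep '[[0,0,0,0,0,0,1],[0,0,0,0,0,0,1],[0,0,0,0,0,0.03,1],[0,0,0,0,0,0.04,1],[0,0,0,0,0,0.04,1],[0,0,0,0,0,0.04,1],[0,0,0,0,0,0.04,1],[0,0,0,0,0,0.03,1]]' >/dev/null; python3 m.py 3
python3 -m creep '[[0,0,0,0,0,0.012,1],[0,0,0,0,0,0.012,1],[0,0,0,0,0,0.012,1],[0,0,0,0,0,0.012,1],[0,0,0,0,0,0.012,1],[0,0,0,0,0,0.012,1],[0,0,0,0,0,0.012,1],[0,0,0,0,0,0.012,1]]' >/dev/null; python3 m.py 3
python3 -m creep '[[0,0,0,0,0,0.012,1],[0,0,0,0,0,0.012,1],[0,0,0,0,0,0.012,1],[0,0,0,0,0,0.012,1],[0,0,0,0,0,0.012,1],[0,0,0,0,0,0.012,1],[0,0,0,0,0,0.012,1],[0,0,0,0,0,0.012,1]]' >/dev/null; python3 m.py 3
```

```text
X 0.002 tau6 0.001 qd 0.001 nut 3 shift [-0.2, 0.1, 0.4] yaw 3.8015 az -0.0001 j6 -1.779 F [0.6 0.7 0.8] M [0.09  0.02  0.031] t 31.2 w 0.0127
X 0.302 tau6 -0.059 qd 0.344 nut 3 shift [-0.2, 0.0, 0.4] yaw 3.5801 az -0.2214 j6 -1.558 F [-0.1  1.   3.5] M [0.184 0.039 0.241] t 31.87 w 0.0114
X 0.221 tau6 0.071 qd 0.143 nut 3 shift [-0.2, 0.1, 0.4] yaw 3.4851 az -0.3165 j6 -1.463 F [0.  1.1 6.3] M [0.215 0.136 0.239] t 32.53 w 0.0116
X 0.221 tau6 0.071 qd 0.142 nut 3 shift [-0.2, 0.1, 0.4] yaw 3.3892 az -0.4124 j6 -1.367 F [-0.6  1.3  6.3] M [0.266 0.088 0.253] t 33.2 w 0.0118
```

```bash

python3 -m creep '[[0,0,0,0,0,0.012,1],[0,0,0,0,0,0.012,1],[0,0,0,0,0,0.012,1],[0,0,0,0,0,0.012,1],[0,0,0,0,0,0.012,1],[0,0,0,0,0,0.012,1],[0,0,0,0,0,0.012,1],[0,0,0,0,0,0.012,1]]' >/dev/null; python3 m.py 3
python3 -m creep '[[0,0,0,0,0,0.012,1],[0,0,0,0,0,0.012,1],[0,0,0,0,0,0.012,1],[0,0,0,0,0,0.012,1],[0,0,0,0,0,0.012,1],[0,0,0,0,0,0.012,1],[0,0,0,0,0,0.012,1],[0,0,0,0,0,0.012,1]]' >/dev/null; python3 m.py 3
```

```text
X 0.219 tau6 0.071 qd 0.141 nut 3 shift [-0.2, 0.1, 0.4] yaw 3.2931 az -0.5085 j6 -1.271 F [-0.8  2.2  5.4] M [0.202 0.121 0.216] t 33.87 w 0.0118
X 0.219 tau6 0.071 qd 0.141 nut 3 shift [-0.2, 0.1, 0.4] yaw 3.1971 az -0.6045 j6 -1.175 F [-1.2  0.6  6.2] M [0.207 0.133 0.196] t 34.53 w 0.0116
```

```bash

python3 -m creep '[[0,0,0,0,0,0.012,1],[0,0,0,0,0,0.012,1],[0,0,0,0,0,0.012,1],[0,0,0,0,0,0.012,1],[0,0,0,0,0,0.012,1],[0,0,0,0,0,0.012,1],[0,0,0,0,0,0.012,1],[0,0,0,0,0,0.012,1]]' >/dev/null; python3 m.py 3
python3 -m creep '[[0,0,0,0,0,0.012,1],[0,0,0,0,0,0.012,1],[0,0,0,0,0,0.012,1],[0,0,0,0,0,0.012,1],[0,0,0,0,0,0.012,1],[0,0,0,0,0,0.012,1],[0,0,0,0,0,0.012,1],[0,0,0,0,0,0.012,1]]' >/dev/null; python3 m.py 3
```

```text
X 0.221 tau6 0.071 qd 0.143 nut 3 shift [-0.2, 0.1, 0.4] yaw 3.1012 az -0.7004 j6 -1.079 F [-0.6  0.8  5.3] M [0.211 0.103 0.264] t 35.2 w 0.0114
X 0.25 tau6 0.101 qd 0.143 nut 3 shift [-0.1, 0.1, 0.5] yaw 3.0052 az -0.7964 j6 -0.983 F [-0.9  1.2  5. ] M [0.175 0.137 0.28 ] t 35.87 w 0.012
```

All four nuts now bite. I give nut 3 a bit more and pause, which ends pass 1. I then start pass 2 at nut 3, still crosswise, in the order 3, 1, 0, 2.

```bash

python3 -m creep '[[0,0,0,0,0,0.012,1],[0,0,0,0,0,0.012,1],[0,0,0,0,0,0.012,1],[0,0,0,0,0,0.012,1],[0,0,0,0,0,0.012,1],[0,0,0,0,0,0,1],[0,0,0,0,0,0,1],[0,0,0,0,0,0,1]]' >/dev/null; python3 m.py 3
python3 -m creep '[[0,0,0,0,0,0.012,1],[0,0,0,0,0,0.012,1],[0,0,0,0,0,0.012,1],[0,0,0,0,0,0.012,1],[0,0,0,0,0,0.012,1],[0,0,0,0,0,0.012,1],[0,0,0,0,0,0.012,1],[0,0,0,0,0,0.012,1]]' >/dev/null; python3 m.py 3
python3 -m creep '[[0,0,0,0,0,0.012,1],[0,0,0,0,0,0.012,1],[0,0,0,0,0,0.012,1],[0,0,0,0,0,0.012,1],[0,0,0,0,0,0.012,1],[0,0,0,0,0,0.012,1],[0,0,0,0,0,0.012,1],[0,0,0,0,0,0.012,1]]' >/dev/null; python3 m.py 3
```

```text
X 0.233 tau6 0.233 qd 0.001 nut 3 shift [-0.1, 0.2, 0.4] yaw 2.9457 az -0.8559 j6 -0.923 F [-1.1  0.6  5.3] M [0.191 0.147 0.249] t 36.53 w 0.0118
X 0.307 tau6 0.157 qd 0.143 nut 3 shift [-0.1, 0.2, 0.4] yaw 2.8494 az -0.9522 j6 -0.827 F [-0.1  1.6  4.7] M [0.224 0.087 0.352] t 37.2 w 0.0115
X 0.343 tau6 0.193 qd 0.143 nut 3 shift [-0.1, 0.2, 0.4] yaw 2.7535 az -1.0481 j6 -0.731 F [-1.2  2.8  4.9] M [0.166 0.124 0.359] t 37.87 w 0.0119
```

```bash

python3 -m creep '[[0,0,0,0,0,0.011,1],[0,0,0,0,0,0.011,1],[0,0,0,0,0,0.011,1],[0,0,0,0,0,0.011,1],[0,0,0,0,0,0.011,1],[0,0,0,0,0,0.011,1],[0,0,0,0,0,0.011,1],[0,0,0,0,0,0.011,1]]' >/dev/null; python3 m.py 3
python3 -m creep '[[0,0,0,0,0,0,0.5],[0,0,0,0,0,0,0.5],[0,0,0,0,0,0,0.5],[0,0,-10,0,0,0,0.5],[0,0,-11,0,0,0,0.5],[0,0,-11,0,0,0,0.5],[0,0,0,0,0,0,0.5],[0,0,0,0,0,0,0.5]]' >/dev/null; python3 -c "
from h import *
plan(1,.115,3.0958)"
```

```text
X 0.377 tau6 0.238 qd 0.132 nut 3 shift [-0.1, 0.2, 0.4] yaw 2.6656 az -1.136 j6 -0.643 F [-1.7  1.8  5.3] M [0.229 0.148 0.369] t 38.53 w 0.0118
nut 1 shift [73.5, 99.9, 33.5] yaw 2.6656 az -0.4302 j6 -0.643 F [ 0.4 -0.3 -0.1] M [ 0.006 -0.079  0.005] t 39.2 w 0.0442
```

```bash

python3 -m creep '[[18.4,25,0,0,0,0,0.5],[18.4,25,0,0,0,0,0.5],[18.4,25,0,0,0,0,0.5],[18.4,25,0,0,0,0,0.5],[0,0,0,0,0,-0.1075,0.5],[0,0,0,0,0,-0.1075,0.5],[0,0,6,0,0,-0.1075,0.5],[0,0,6,0,0,-0.1075,0.5]]' >/dev/null
python3 -m creep '[[0,0,0,0,0,0,0.5],[0,0,7,0,0,0,0.5],[0,0,7,0,0,0,0.5],[0,0,7,0,0,0,0.5],[0,0,0,0,0,0,0.5],[0,0,0,0,0,0,0.5],[0,0,0,0,0,0,1],[0,0,0,0,0,0,1]]' >/dev/null; python3 -c "
from h import *
plan(1,.115,3.0958)"
```

```text
nut 1 shift [-0.9, 0.3, -0.9] yaw 3.0952 az -0.0006 j6 -0.869 F [ 0.4 -1.   0.9] M [0.03  0.037 0.013] t 40.53 w 0.0325
```

```bash

python3 -m creep '[[0,0,0,0,0,0,1],[0,0,0,0,0,0,1],[0,0,0,0,0,0,1],[0,0,0,0,0,0,1],[0,0,0,0,0,0,1],[0,0,0,0,0,0.02,1],[0,0,0,0,0,0.02,1],[0,0,0,0,0,0.02,1]]' >/dev/null; python3 m.py 1
python3 -m creep '[[0,0,0,0,0,0.012,1],[0,0,0,0,0,0.012,1],[0,0,0,0,0,0.012,1],[0,0,0,0,0,0.012,1],[0,0,0,0,0,0.012,1],[0,0,0,0,0,0.012,1],[0,0,0,0,0,0.012,1],[0,0,0,0,0,0.012,1]]' >/dev/null; python3 m.py 1
```

```text
X 0.304 tau6 0.054 qd 0.238 nut 1 shift [-0.4, 0.1, 0.4] yaw 3.0355 az -0.8161 j6 -0.809 F [-0.4 -0.6  5.2] M [-0.177  0.08   0.303] t 41.2 w 0.0121
X 0.34 tau6 0.19 qd 0.142 nut 1 shift [-0.4, 0.1, 0.4] yaw 2.94 az -0.9116 j6 -0.713 F [-0.6 -0.5  5.6] M [-0.14   0.097  0.351] t 41.87 w 0.0118
```

```bash

python3 -m creep '[[0,0,0,0,0,0.0115,1],[0,0,0,0,0,0.0115,1],[0,0,0,0,0,0.0115,1],[0,0,0,0,0,0.0115,1],[0,0,0,0,0,0.0115,1],[0,0,0,0,0,0.0115,1],[0,0,0,0,0,0.0115,1],[0,0,0,0,0,0.0115,1]]' >/dev/null; python3 m.py 1
python3 -m creep '[[0,0,0,0,0,0,0.5],[0,0,0,0,0,0,0.5],[0,0,0,0,0,0,0.5],[0,0,-10,0,0,0,0.5],[0,0,-11,0,0,0,0.5],[0,0,-11,0,0,0,0.5],[0,0,0,0,0,0,0.5],[0,0,0,0,0,0,0.5]]' >/dev/null; python3 -c "
from h import *
plan(0,.115,2.972)"
```

```text
X 0.374 tau6 0.231 qd 0.136 nut 1 shift [-0.4, 0.1, 0.4] yaw 2.8482 az -1.0034 j6 -0.621 F [-1.4 -2.   6.6] M [-0.102  0.152  0.397] t 42.53 w 0.0115
nut 0 shift [28.7, -83.2, 32.3] yaw 2.8476 az -0.1244 j6 -0.621 F [-0.5 -0.5  0.2] M [-0.055  0.009  0.019] t 43.2 w 0.044
```

```bash

python3 -m creep '[[9.6,-27.7,0,0,0,0,0.5],[9.6,-27.7,0,0,0,0,0.5],[9.6,-27.7,0,0,0,0,0.5],[0,0,0,0,0,-0.062,0.5],[0,0,6,0,0,-0.062,0.5],[0,0,6,0,0,0,0.5],[0,0,0,0,0,0,0.5],[0,0,0,0,0,0,0.5]]' >/dev/null
python3 -m creep '[[0,0,7,0,0,0,0.5],[0,0,7,0,0,0,0.5],[0,0,6,0,0,0,0.5],[0,0,0,0,0,0,0.5],[0,0,0,0,0,0,0.5],[0,0,0,0,0,0,0.5],[0,0,0,0,0,0,1],[0,0,0,0,0,0,1]]' >/dev/null; python3 -c "
from h import *
plan(0,.115,2.972)"
```

```text
nut 0 shift [-0.7, 0.7, -0.9] yaw 2.9716 az -0.0004 j6 -0.794 F [0.1 0.2 0.1] M [ 0.004 -0.052  0.007] t 44.53 w 0.0327
```

Nut 0 has its target at yaw 2.80, which is 0.17 further.

```bash

python3 -m creep '[[0,0,0,0,0,0,1],[0,0,0,0,0,0,1],[0,0,0,0,0,0,1],[0,0,0,0,0,0,1],[0,0,0,0,0,0,1],[0,0,0,0,0,0.012,1],[0,0,0,0,0,0.012,1],[0,0,0,0,0,0.012,1]]' >/dev/null; python3 m.py 0
python3 -m creep '[[0,0,0,0,0,0.008,1],[0,0,0,0,0,0.008,1],[0,0,0,0,0,0.008,1],[0,0,0,0,0,0.008,1],[0,0,0,0,0,0.012,1],[0,0,0,0,0,0.012,1],[0,0,0,0,0,0.012,1],[0,0,0,0,0,0.012,1]]' >/dev/null; python3 m.py 0
```

```text
X 0.325 tau6 0.174 qd 0.143 nut 0 shift [-0.1, 0.0, 0.4] yaw 2.936 az -1.0056 j6 -0.759 F [-0.5 -0.6  6.5] M [0.028 0.139 0.304] t 45.2 w 0.0117
X 0.356 tau6 0.205 qd 0.143 nut 0 shift [-0.1, 0.1, 0.3] yaw 2.8562 az -1.0854 j6 -0.679 F [-0.9  0.   7. ] M [0.016 0.137 0.349] t 45.87 w 0.0118
```

```bash

python3 -m creep '[[0,0,0,0,0,0.002,1],[0,0,0,0,0,0.002,1],[0,0,0,0,0,0.002,1],[0,0,0,0,0,0.004,1],[0,0,0,0,0,0.012,1],[0,0,0,0,0,0.012,1],[0,0,0,0,0,0.012,1],[0,0,0,0,0,0.012,1]]' >/dev/null; python3 m.py 0
python3 -m creep '[[0,0,0,0,0,0,0.5],[0,0,0,0,0,0,0.5],[0,0,0,0,0,0,0.5],[0,0,-10,0,0,0,0.5],[0,0,-11,0,0,0,0.5],[0,0,-11,0,0,0,0.5],[0,0,0,0,0,0,0.5],[0,0,0,0,0,0,0.5]]' >/dev/null; python3 -c "
from h import *
plan(2,.115,3.0753)"
```

```text
X 0.375 tau6 0.227 qd 0.141 nut 0 shift [-0.1, 0.1, 0.4] yaw 2.7982 az -1.1434 j6 -0.621 F [-2.1 -0.4  7.4] M [0.001 0.176 0.404] t 46.53 w 0.0118
nut 2 shift [-108.9, 59.4, 32.7] yaw 2.7976 az -0.2777 j6 -0.62 F [-0.7 -0.1 -0.2] M [ 0.036 -0.026 -0.01 ] t 47.2 w 0.0441
```

```bash

python3 -m creep '[[-27.2,14.8,0,0,0,0,0.5],[-27.2,14.8,0,0,0,0,0.5],[-27.2,14.8,0,0,0,0,0.5],[-27.2,14.8,0,0,0,0,0.5],[0,0,0,0,0,-0.0925,0.5],[0,0,0,0,0,-0.0925,0.5],[0,0,6,0,0,-0.0925,0.5],[0,0,6,0,0,0,0.5]]' >/dev/null
python3 -m creep '[[0,0,0,0,0,0,0.5],[0,0,7,0,0,0,0.5],[0,0,7,0,0,0,0.5],[0,0,6,0,0,0,0.5],[0,0,0,0,0,0,0.5],[0,0,0,0,0,0,0.5],[0,0,0,0,0,0,1],[0,0,0,0,0,0,1]]' >/dev/null; python3 -c "
from h import *
plan(2,.115,3.0753)"
```

```text
nut 2 shift [-0.9, 0.7, -0.9] yaw 3.075 az -0.0003 j6 -0.986 F [0.3 0.2 0.5] M [ 0.006 -0.023  0.001] t 48.53 w 0.0326
```

Nut 2 has its target at yaw 2.795, which is 0.28 further.

```bash

python3 -m creep '[[0,0,0,0,0,0,1],[0,0,0,0,0,0,1],[0,0,0,0,0,0,1],[0,0,0,0,0,0,1],[0,0,0,0,0,0,1],[0,0,0,0,0,0.02,1],[0,0,0,0,0,0.02,1],[0,0,0,0,0,0.02,1]]' >/dev/null; python3 m.py 2
python3 -m creep '[[0,0,0,0,0,0.016,1],[0,0,0,0,0,0.016,1],[0,0,0,0,0,0.016,1],[0,0,0,0,0,0.016,1],[0,0,0,0,0,0.012,1],[0,0,0,0,0,0.012,1],[0,0,0,0,0,0.012,1],[0,0,0,0,0,0.012,1]]' >/dev/null; python3 m.py 2
```

```text
X 0.295 tau6 0.043 qd 0.24 nut 2 shift [-0.2, 0.2, 0.4] yaw 3.0149 az -0.8567 j6 -0.925 F [-1.   2.1  5.5] M [0.142 0.128 0.25 ] t 49.2 w 0.0119
X 0.335 tau6 0.185 qd 0.143 nut 2 shift [-0.2, 0.2, 0.4] yaw 2.9034 az -0.9682 j6 -0.814 F [-0.   0.2  4.4] M [0.139 0.023 0.332] t 49.87 w 0.0119
```

```bash

python3 -m creep '[[0,0,0,0,0,0.014,1],[0,0,0,0,0,0.014,1],[0,0,0,0,0,0.014,1],[0,0,0,0,0,0.014,1],[0,0,0,0,0,0.013,1],[0,0,0,0,0,0.012,1],[0,0,0,0,0,0.012,1],[0,0,0,0,0,0.012,1]]' >/dev/null; python3 m.py 2
python3 -m creep '[[0,0,0,0,0,0,0.5],[0,0,0,0,0,0,0.5],[0,0,0,0,0,0,0.5],[0,0,-10,0,0,0,0.5],[0,0,-25,0,0,0,0.5],[0,0,-25,0,0,0,0.5],[0,0,-25,0,0,0,0.5],[0,0,-25,0,0,0,0.5]]' >/dev/null; python3 m.py 2
```

```text
X 0.377 tau6 0.224 qd 0.146 nut 2 shift [-0.2, 0.2, 0.4] yaw 2.7985 az -1.0731 j6 -0.709 F [ 0.3 -0.3  5.6] M [0.119 0.073 0.339] t 50.53 w 0.012
X -0.002 tau6 -0.001 qd -0.001 nut 2 shift [-1.2, 1.6, 109.9] yaw 2.7981 az -1.0735 j6 -0.709 F [0.1 0.3 0.2] M [ 0.03  -0.009  0.016] t 51.2 w 0.0443
```

```bash

python3 -m creep '[[20,-10,-5,0,0,0,0.5],[20,-10,-5,0,0,0,0.5],[15,-10,-5,0,0,0,0.5],[0,0,0,0,0,0,0.5],[0,0,0,0,0,0,0.5],[0,0,0,0,0,0,0.5],[0,0,0,0,0,0,0.5],[0,0,0,0,0,0,0.5]]' >/dev/null
python3 - <<'E'
from h import *
s=telemetry.sense(); T=toolT(s); w=viewer.capture("wrist"); C=T@np.array(w["tool_from_camera"])
big=cv2.resize(w["color"],(800,600))[:,:,::-1].copy(); iC=np.linalg.inv(C)
for i,y in enumerate((2.798,2.848,2.7985,2.6656)):
    e=np.array([np.cos(y),np.sin(y)]); nn=np.array([-e[1],e[0]])
    P=np.array([[*(N[i]+sx*.03*e+sy*.006*nn),.114,1] for sx,sy in((1,1),(1,-1),(-1,-1),(-1,1))])
    u=(P@iC.T)[:,:3]@w["intrinsics"].T; u=u[:,:2]/u[:,2:]*1.5625
    cv2.polylines(big,[u.astype(int)],True,(0,0,255),1)
cv2.imwrite("pics/w5.png",big)
E
```

```text
(no output)
```

View pics/w5.png

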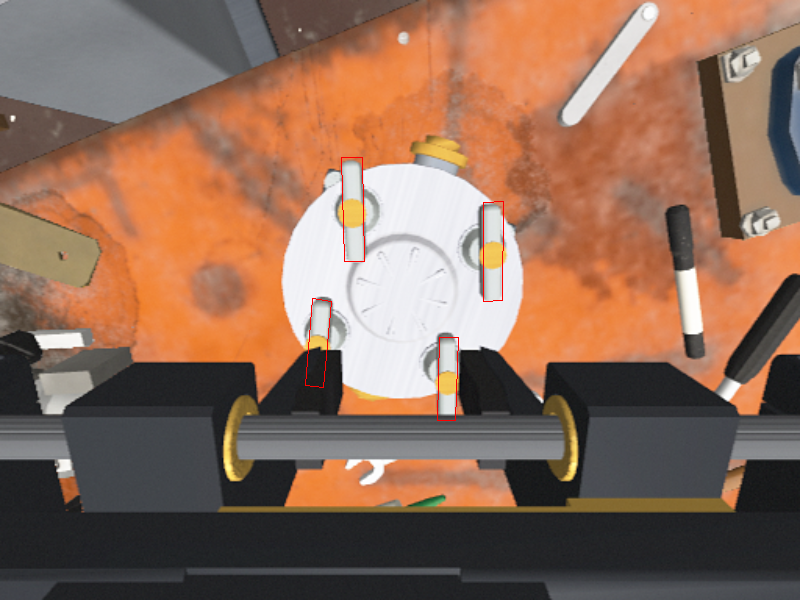

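All four nuts stand at the yaws where I left them, with the overlays on the bars, and the gripper is clear.

```bash
python3 -c "
from workcell import robot, telemetry
print(telemetry.sense()['time']); print(robot.hand_in())"
```

```text
51.9167
the job is handed in; nothing more can be done
None
```

All four wing nuts are tightened crosswise in two passes, and the job is handed in at 51.9 s of the 72 s allowed. The hand-in reports no verdict.

- **First pass:** I turned the nuts in opposite pairs until each bit, leaving them about 0.13 to 0.25 rad past the bite. The first nut (nut 0 in my numbering) was at the top of that range, close to the 0.25 rad "tight" mark.
- **Second pass:** I started with the nut still in the gripper, so the order was reversed but still crosswise. Each nut ended about 0.42 rad past its felt bite, at a total torque of 0.374 to 0.377 N m.
- **Last checks:** The final wrist picture showed every bar at the angle where I released it, so nothing sprang back. The gripper was open and clear, with no force on it. In that view the marker lay where it had been, but I did not re-measure the tube or the filter.

**Readings that disagreed:**
- The wrist torque sensor was too noisy (about ±0.03 N m) to show the bite, so I relied on the joint-6 torque corrected for damping.
- With that reading, torque past the bite grew by about 0.37 N m per rad, not the stated 0.45. By torque alone the nuts would be about 0.34 rad past the bite; by angle, about 0.42. Both lie between the 0.25 rad needed and the 0.49 rad at which a released nut still holds.

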